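Free the pedal of the waste can and hold its lid open

TASK

The tape roll has slid under the pedal of the red waste can and keeps it from going down: slide the roll along the bench with a fingertip until it is well clear of the pedal, without picking it up. Then press the pedal all the way down so that the lid stands fully open, and finish while still holding it down, because I am about to throw my offcuts in. Work the lid only by the pedal, and leave the other things on the bench where they are.

Things in the scene. Friction and masses are not known exactly. Their poses are not given: they have to be found in the camera images.
- waste_can: red round steel can with self-closing lid, fixed; 235 across, 285 high shut. Origin: on the bench under its middle; z up. The pedal lever lies along its own x axis and sticks out on its -x side: in this frame the pedal plate spans x -230 (outer end) to -170, y -35 to 35 mm. The tape is clear of the pedal when its centre is beyond x = -285, or over 88 to either side (y)
- pedal_pad (a point): centre of the top of the black ribbed rubber pad on the pedal plate (pad 58 along the lever, 68 across, mm), moves with the pedal: 68 above the bench at rest, 30 when right down; the pad tilts 10 degrees in all
- pedal (a joint): angle of the pedal lever (rad): 0 at rest, 0.168 right down on its stop (38 mm lower at the pad). Linked to the lid. Pressing takes 10 to 20 N at first and less towards the end of the stroke; let go, it comes back up by itself
- can_lid: the can's red steel lid, 242 across, 24 thick, worked by the pedal. Origin: under its middle, 263 mm above the bench when shut. Level (its z up) when shut; it swings up about a hinge at the can's back, away from the pedal, to 1.05 rad (60 degrees) from level when the pedal is right down: always 6.25 times the pedal angle. Falls shut when the pedal is let go
- tape: roll of cream masking tape lying flat, outside diameter 104, hole 76, 38 high (mm), loose, 0.16 kg. Origin: centre of its underside. At the start its edge lies 12 to 24 under the outer end of the pedal, its hole mostly open beyond the pedal's end; its top is about 22 below the pedal's underside
- cement_bottle: white plastic cement bottle with a blue band and red pointed nozzle, diameter 42, 106 high; stands upright about 130 from the lever's line, beside the pedal on the can's +y side; origin: centre of its underside (sizes in mm); bystander
- polish_tin: flat round black and steel polish tin, diameter 78, 27 high, lying about 130 from the lever's line on the can's -y side; origin: centre of its underside (sizes in mm); bystander
- hammer: cobbler's hammer, 270 long, wooden handle, lying flat; origin under its middle, head towards its own +x (sizes in mm); bystander
- shoe: dark brown shoe, 300 long, 95 wide, 95 high, toe towards its own +x; origin under its middle (sizes in mm); bystander
- tack_bowl: black plastic bowl of tacks, diameter 100 at the rim, 36 high; origin: centre of its underside (sizes in mm); bystander
- rubber_heel: black rubber heel with brass nail heads, about 75 x 66, 22 high; origin under its middle (sizes in mm); bystander
- insole: flat orange insole, 220 x 85, 6 thick; origin under its middle (sizes in mm); bystander
There are look-alikes about, which are no part of the job. Of the things shaped like the tape, the cream one is meant.

How it is judged:
On the way, in this order (a step that is already met when the one before it is completed fails the run):
1. the tape roll lies clear of the pedal, still flat on the bench ((x of tape in the frame of waste_can below -0.285 m or y of tape in the frame of waste_can above 0.088 m or y of tape in the frame of waste_can below -0.088 m) and angle between tape's own z axis and vertical below 0.1 rad and height (world z) of tape below 0.006 m), for 0.2 s.
2. the pedal is pressed down and the lid stands fully open (angle between can_lid's own z axis and vertical above 0.97 rad and contact force between the fingers and pedal above 1 N), for 0.3 s.
At the end, for the whole second after the job is handed in: The fingers hold the pedal down (1 N or more) within about 3 mm of its stop, the lid stands open 0.97 rad or more; the tape roll lies flat and still, clear of the pedal: its centre over 285 mm out from the middle of the can, or over 88 mm to the side of the lever (all of step 1 and all of step 2 and value of joint pedal above 0.155 rad and linear speed of tape below 0.02 m/s and angular speed of can_lid below 0.1 rad/s); the arm keeps its last pose, push and grip.
It fails at once if the tape roll is lifted off the bench (more than 12 mm) or tipped up (height (world z) of tape above 0.012 m or angle between tape's own z axis and vertical above 0.25 rad).
It fails at once if the robot touches the lid (contact force between any of the fingers, the arm and can_lid above 0.5 N).
It fails at once if another thing on the bench is moved by more than 25 mm or knocked over (distance of any of cement_bottle, polish_tin, hammer, shoe, tack_bowl, rubber_heel, insole from where it was at the start of the episode above 0.025 m or angle between any of cement_bottle, polish_tin, hammer, shoe, tack_bowl, rubber_heel, insole's own z axis and vertical above 0.35 rad).
It also fails if it takes over 42 s, if anything falls off the work surface, if the arm or the gripper's body presses on something with over 40 N, if the wrist force passes 120 N, or if a joint passes its speed limit or range.

ROBOT

A 6-joint arm with a two-finger parallel gripper is mounted at the origin on the work surface. World frame = base frame: x ahead of the robot, y to its left, z up, the work surface at z = 0. Lengths are in m, angles in rad, forces in N, time in s.
With the tool pointing down it reaches from about 0.375 to 0.9 m from the base axis. Payload 3.1 kg.
Tool frame: the origin (TCP) lies midway between the tips of the shut fingers; the grasp point (between the pads) lies robot.tcp_to_grasp behind it (robot.tcp_to_grasp is the distance from the TCP to the grasp point, in m); z points along the fingers, y is the direction in which the jaws open and shut (so a half turn about z gives the same grasp; the last joint's range is limited). The gripper opens to 87 mm and grips with 3 to 60 N. Pads are 19 mm wide; open, the fingers measure 117 mm over their backs; the gripper's body (75 mm by 190 mm) begins 51 mm behind the grasp point.
Start: joints at [1.127, 0.527, 1.433, -0, 1.181, -0.178], TCP at [0.164, 0.603, 0.223] pointing down, gripper open.
Joint ranges: [-3.08, 3.08], [-0.75, 2.2], [0.22, 2.44], [-1.43, 4.57], [0, 2.65], [-2.85, 2.85]. Speed limits (rad/s): [2.79, 2.79, 3.14, 3.14, 3.14, 3.14].

INTERFACE

Orientations are given as a unit quaternion [x, y, z, w].
In Python, from rig import robot, cams, nets gives the robot as it stands. The module is installed in compiled form; this text tells all that it offers.
- The arm moves only by the tool play_rows, never from a script. Its argument "commands" is a list of rows, each an object of numbers: "x", "y", "z": the shift along the tool's x, y, z in mm; "spin": the turn about the tool's z in rad. In form: [{"x": .., "y": .., "z": .., "spin": ..}, ...]. A call has 1 to 8 rows; each row shifts and turns the pose as measured when the row begins, along the tool's axes as they then stand; what a row does not reach is not made up. A row lasts 1/10 s, in which the tool goes at most 50 mm and 8.59 degrees, less where a joint would pass 70% of its speed; a pose out of reach is approached as far as the arm can. A call is refused whole if a number of a shift passes 50 or a number of a turn 0.15, either way. A call with a gripper value outside its range is refused whole. "grip" is the opening, from 0 (shut) to 1 (fully open), set as the call begins (left out, the last holds). The fingers move at their own pace and stop on an object; "newtons" is the grip in N (left out, the last holds). Time passes only in rows, so rows that do not move let the fingers close. It gives the time, the measured TCP pose, the force and the opening at its end, in the units of the state.
- robot.get_obs(): the state, without advancing time (a new reading comes with each control period).
- cams.camera(name): name is "scene" or "top" or "wrist"; returns a dict with "img" (480x640x3 uint8, red, green, blue), "fx", "fy", "cx", "cy" (pixels), "world_to_cam" (4x4, takes a point from world to camera coordinates); the wrist camera has in their place "mount" (4x4, takes a point from camera to tool coordinates, whose origin is the TCP and whose axes are the flange's). Camera axes: x right, y up, looking along -z (the intrinsics and any distortion apply to the point x, -y, -z); pixel columns grow to the right and rows downward; lengths in m; the calibration is good to about 2 mm. The wrist camera is an equidistant fisheye: a pixel r from the principal point sees the ray r / f radians off the axis. A picture is of the moment at which its call begins: read the wrist's pose just before it. There is no depth.
- robot.hand_in(): hands the job in, once; it reports no verdict.
Trained networks look in a picture, given as the dict that the camera call returned (one of the last four; its "shot" number tells which), for a name from the list of things; names that differ only in an ending like _2 or _b are one class to them, and where a whole thing is asked for, a point or a joint stands for the part that bears it (a point fixed in the world has none). Each returns a list of dicts, best first, with "conf" (0 to 1); they miss things now and then, are a little off and sometimes report something else, mostly with a low value. They report only what shows in the picture. A call takes as long as a camera call. They do not tell look-alikes from the thing itself.
- nets.outline_of(picture, name): "region" (480x640 bool, what is visible of it) and "pixel" ([column, row] in pixels, amid what is visible of it).
The state is a dict: "time": time; "q": joint angles; "joint_velocities": joint speeds; "joint_torque": joint torques, N m; "position": TCP position; "tool_rot": TCP orientation; "ft_force": force on the tool from outside, world axes, zero at the start; "moment": the same for the moment, N m; "grip_width": finger opening in m.
Only numpy, scipy, OpenCV 4.12 (cv2) and the standard library are available. Lean on these libraries where they do the work, as an engineer would, in place of code of your own. Each camera call takes 0.05 s, during which the arm holds its last target.

## Working session

There is one attempt and no reset: what is moved stays moved. The work goes in short steps, Python scripts to look and compute and a tool call to move; the robot and the scene stay as the last step left them, time stands still between calls to the robot, and variables do not carry over. Pictures are saved under pics/ and viewed, and the job is handed in when it is done.

Besides the shell and the picture viewer there is one more tool, called after "Call:" in YAML: its name, and indented under it one key for each argument. play_rows: Moves the arm, as the interface text tells. Its arguments: {"type":"object","properties":{"commands":{"type":"array"},"grip":{"type":"number"},"newtons":{"type":"number"}},"required":["commands"]}

```bash
mkdir -p pics; ls; python3 - <<'E'
from rig import robot,cams,nets
import cv2,numpy as np
o=robot.get_obs(); print(o, robot.tcp_to_grasp)
for n in ["scene","top","wrist"]:
    c=cams.camera(n); cv2.imwrite(f"pics/{n}0.png",c["img"][...,::-1])
    print(n,{k:v for k,v in c.items() if k!="img"})
E
```

```text
pics
{'time': 0.0, 'q': array([ 1.12750718e+00,  5.28495020e-01,  1.43389100e+00,  1.02475162e-05,
        1.18138852e+00, -1.78497475e-01]), 'joint_velocities': array([ 0.00158193, -0.00165894, -0.00079243, -0.00063246, -0.0006881 ,
        0.00082474]), 'joint_torque': array([-2.76491824e-05, -4.40038741e+01, -1.76595175e+01,  6.33200677e-02,
        5.82181779e-02, -1.58486851e-04]), 'position': array([0.16321831, 0.60255916, 0.2215575 ]), 'tool_rot': array([ 1.32011245e-01,  9.91247618e-01, -1.03719479e-03, -3.38240536e-04]), 'ft_force': array([-0.21787353,  0.29889078, -0.2396984 ]), 'moment': array([0.00527768, 0.03379932, 0.02627177]), 'grip_width': 0.0869215359219766} 0.0187
scene {'fx': 479.3835855967388, 'fy': 479.3835855967388, 'cx': 313.27158149479004, 'cy': 238.07633899846044, 'world_to_cam': array([[-0.53064381,  0.84753534,  0.01004938,  0.26523825],
       [-0.59611108, -0.38160267,  0.70642125,  0.20339428],
       [ 0.60255185,  0.36886752,  0.7077203 , -1.68967911],
       [ 0.        ,  0.        ,  0.        ,  1.        ]]), 'shot': 1}
top {'fx': 542.8453116510045, 'fy': 542.8453116510045, 'cx': 318.41504076296, 'cy': 240.81077863566557, 'world_to_cam': array([[-0.02269951, -0.99970221, -0.00895633,  0.04268463],
       [ 0.9829035 , -0.0239536 ,  0.18255668, -0.53160248],
       [-0.18271686, -0.00465926,  0.98315454, -1.29806104],
       [ 0.        ,  0.        ,  0.        ,  1.        ]]), 'shot': 2}
wrist {'fx': 371.64829954431775, 'fy': 371.64829954431775, 'cx': 317.2617689068954, 'cy': 243.52287399259424, 'mount': array([[-5.22591385e-04,  9.57373683e-01,  2.88851792e-01,
         7.86568346e-02],
       [ 9.99999859e-01,  4.72120638e-04,  2.44400204e-04,
        -4.64199954e-04],
       [ 9.76094315e-05,  2.88851879e-01, -9.57373795e-01,
        -1.61702018e-01],
       [ 0.00000000e+00,  0.00000000e+00,  0.00000000e+00,
         1.00000000e+00]]), 'shot': 3}
```

View pics/scene0.png

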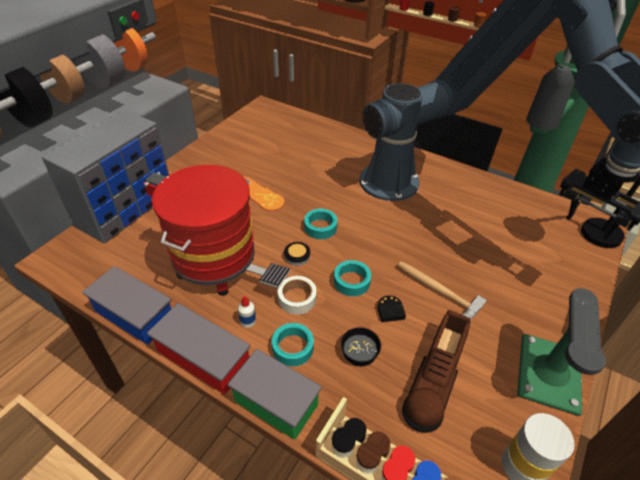

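View pics/top0.png

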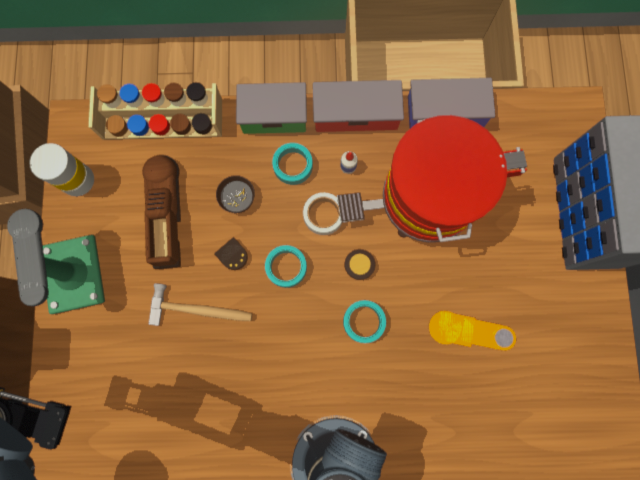

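Top view candidates for the tape: the cream ring at (323,213), and teal rings at (292,162), (286,266) and (365,322). The cream one is meant, and it sits under the pedal pad at (351,206). Next I'll measure it and check with a close crop.

```bash
cat > h.py <<'E'
from rig import robot,cams,nets
import cv2,numpy as np
def ray(c,px,z):
    M=c["world_to_cam"];R=M[:3,:3];t=M[:3,3]
    d=np.array([(px[0]-c["cx"])/c["fx"],-(px[1]-c["cy"])/c["fy"],-1.0])
    o=-R.T@t; d=R.T@d
    return o+d*(z-o[2])/d[2]
def proj(c,p):
    M=c["world_to_cam"];q=M[:3,:3]@np.array(p)+M[:3,3]
    return np.array([c["cx"]-c["fx"]*q[0]/q[2],c["cy"]+c["fy"]*q[1]/q[2]])
E
python3 - <<'E'
from h import *
for n in ["top","scene"]:
    c=cams.camera(n)
    for name,z in [("tape",.038),("pedal_pad",.068),("cement_bottle",.05),("polish_tin",.027),("waste_can",.0),("can_lid",.287),("rubber_heel",.02),("tack_bowl",.03),("hammer",.01),("insole",.006)]:
        for r in nets.outline_of(c,name)[:5]:
            m=r["region"]; ys,xs=np.nonzero(m)
            P=np.array([ray(c,(x,y),z) for x,y in zip(xs,ys)])
            f=(P[:,:2].min(0)+P[:,:2].max(0))/2
            print(n,name,round(r["conf"],2),np.round(r["pixel"]),"cen",ray(c,r["pixel"],z)[:2].round(3),"bboxmid",f.round(3),"size",np.ptp(P[:,:2],axis=0).round(3), c["img"][ys,xs].mean(0).round())
    if n=="top":
        im=c["img"][130:290,240:440]; cv2.imwrite("pics/crop.png",cv2.resize(im,None,fx=4,fy=4,interpolation=cv2.INTER_CUBIC)[:600,:,::-1])
E
```

```text
top tape 0.77 [310. 211.] cen [0.612 0.05 ] bboxmid [0.606 0.02 ] size [0.109 0.095] [176. 161. 138.]
top tape 0.68 [289. 151.] cen [0.772 0.101] bboxmid [0.74  0.093] size [0.113 0.103] [ 65. 144. 130.]
top tape 0.66 [374. 318.] cen [ 0.34  -0.102] bboxmid [ 0.333 -0.076] size [0.104 0.103] [ 77. 158. 141.]
top pedal_pad 0.86 [354. 207.] cen [ 0.611 -0.059] bboxmid [ 0.613 -0.076] size [0.073 0.111] [124. 108.  98.]
top cement_bottle 0.57 [236. 194.] cen [0.657 0.235] bboxmid [0.659 0.237] size [0.097 0.094] [102.  91.  80.]
top cement_bottle 0.52 [348. 163.] cen [ 0.731 -0.049] bboxmid [ 0.735 -0.052] size [0.059 0.042] [147. 120. 108.]
top polish_tin 0.67 [361. 262.] cen [ 0.479 -0.074] bboxmid [ 0.475 -0.071] size [0.076 0.078] [140. 108.  53.]
top waste_can 0.75 [439. 182.] cen [ 0.692 -0.29 ] bboxmid [ 0.704 -0.271] size [0.346 0.501] [179.  52.  33.]
top can_lid 0.88 [452. 170.] cen [ 0.631 -0.251] bboxmid [ 0.634 -0.268] size [0.239 0.279] [194.  43.  26.]
top can_lid 0.41 [355. 209.] cen [ 0.554 -0.048] bboxmid [ 0.559 -0.058] size [0.061 0.094] [123. 108.  98.]
top rubber_h
[... 1243 characters left out ...]
0.388] size [0.482 0.671] [153.  49.  39.]
scene can_lid 0.72 [202. 196.] cen [ 0.654 -0.228] bboxmid [ 0.653 -0.252] size [0.245 0.288] [191.  48.  41.]
scene rubber_heel 0.89 [389. 310.] cen [0.525 0.252] bboxmid [0.521 0.255] size [0.091 0.084] [42. 34. 27.]
scene rubber_heel 0.58 [297. 256.] cen [ 0.494 -0.062] bboxmid [ 0.484 -0.067] size [0.088 0.083] [119.  92.  56.]
scene hammer 0.57 [444. 292.] cen [0.378 0.349] bboxmid [0.382 0.329] size [0.084 0.256] [177. 143. 107.]
scene hammer 0.29 [267. 200.] cen [ 0.329 -0.29 ] bboxmid [ 0.317 -0.326] size [0.1  0.19] [229. 144.  61.]
scene insole 0.71 [264. 198.] cen [ 0.319 -0.307] bboxmid [ 0.312 -0.331] size [0.107 0.194] [224. 140.  60.]
```

View pics/crop.png

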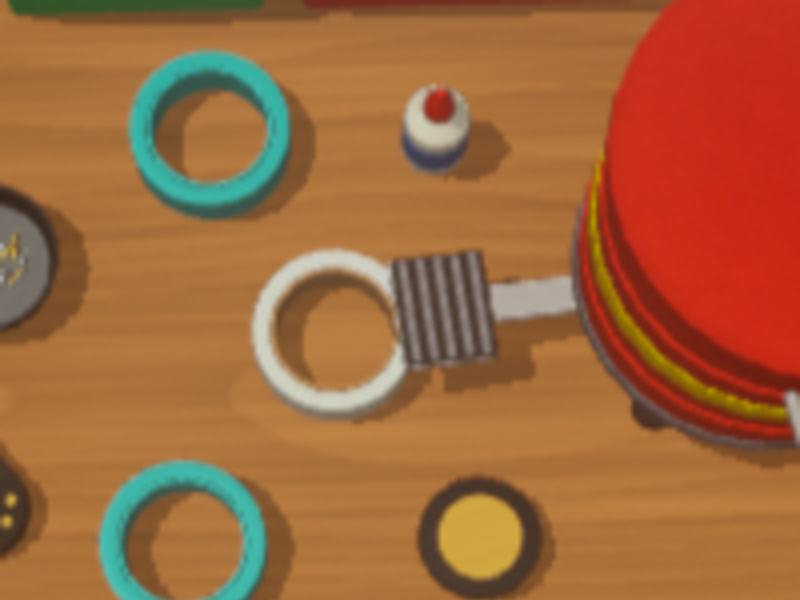

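The crop confirms it: the cream ring at crop (333,333), i.e. pixel (323,213), has its edge under the ribbed pad at (351,207). The teal rings are decoys. Next I'll work out the can frame and the targets.

```bash
cat >> h.py <<'E'
def rowsto(p):  # world shift in tool axes mm
    from scipy.spatial.transform import Rotation as R
    o=robot.get_obs(); r=R.from_quat(o["tool_rot"])
    return r.inv().apply(np.array(p)-o["position"])*1000, o["position"], r.as_matrix()
E
python3 - <<'E'
from h import *
ct=cams.camera("top"); cs=cams.camera("scene")
f=lambda q:(240+q[0]/4,130+q[1]/4)
pc=[ray(ct,f(q),.068) for q in [(390,262),(480,252),(496,357),(408,369)]]
print(np.round(pc,3)); pad=np.mean(pc,0); print("pad",pad)
def fit(c,lo,hi,z):
    m=cv2.inRange(c["img"],np.array(lo),np.array(hi)); return m
# tape: top-face cream pixels -> circle LSQ on outer boundary
from scipy.optimize import least_squares
for n,c in [("top",ct),("scene",cs)]:
    rs=[r for r in nets.outline_of(c,"tape")]
    for r in rs:
        m=r["region"]; 
        if c["img"][m].mean(0)[0]<120: continue
        pc_=max(cv2.findContours(m.astype(np.uint8),cv2.RETR_EXTERNAL,cv2.CHAIN_APPROX_NONE)[0],key=len)[:,0]
        P=np.array([ray(c,q,.03)[:2] for q in pc_])
        s=least_squares(lambda v:np.hypot(*(P-v).T)-.052,P.mean(0),loss="soft_l1",f_scale=.002)
        print(n,"tape",s.x)
    for r in nets.outline_of(c,"can_lid")[:1]:
        m=r["region"]; pc_=max(cv2.findContours(m.astype(np.uint8),cv2.RETR_EXTERNAL,cv2.CHAIN_APPROX_NONE)[0],key=len)[:,0]
        P=np.array([ray(c,q,.28)[:2] for q in pc_])
        s=least_squares(lambda v:np.hypot(*(P-v).T)-.121,P.mean(0),loss="soft_l1",f_scale=.002)
        print(n,"lid",s.x)
        d=s.x-pad[:2]; print(np.hypot(*d),np.degrees(np.arctan2(d[1],d[0])))
print("lever pt",ray(ct,f((575,296)),.05))
print(rowsto([.607,.02,.2]))
E
```

```text
[[ 0.642 -0.02   0.068]
 [ 0.647 -0.076  0.068]
 [ 0.58  -0.083  0.068]
 [ 0.574 -0.029  0.068]]
pad [ 0.61092404 -0.05207264  0.068     ]
top tape [0.60829191 0.01559598]
top lid [ 0.63605295 -0.24844093]
0.19796960406672906 -82.70759087246664
scene tape [0.61705414 0.02262209]
scene lid [ 0.64704966 -0.24024111]
0.19160488192437458 -79.1322737379933
lever pt [ 0.62221383 -0.13584824  0.05      ]
(array([-580.63041257, -446.83224942,   22.54389214]), array([0.16354925, 0.60321707, 0.22254421]), array([[-9.65145518e-01,  2.61713829e-01,  4.02640032e-06],
       [ 2.61713829e-01,  9.65145518e-01,  3.61082496e-06],
       [-2.94105940e-06,  4.53873617e-06, -1.00000000e+00]]))
```

Call:
play_rows:
  commands:
    - {"x": -39,"y": -30}
    - {"x": -39,"y": -30}
    - {"x": -39,"y": -30}
    - {"x": -39,"y": -30}
    - {"x": -39,"y": -30}
    - {"x": -39,"y": -30}
    - {"x": -39,"y": -30}
    - {"x": -39,"y": -30}
  grip: 0
  newtons: 30

```text
invalid input
```

Call:
play_rows:
  commands:
    - {"spin": 0.148}
    - {"spin": 0.148}
    - {"spin": 0.148}
    - {"spin": 0.148}
    - {"spin": 0.148}
    - {"spin": 0.148}
    - {"spin": 0.148}
    - {"spin": 0.148}

```text
invalid input
```

```bash
python3 - <<'E'
from h import *
print(rowsto([.608,.022,.12]))
E
```

```text
(array([-581.07189515, -444.64060766,  102.54390339]), array([0.16354925, 0.60321707, 0.22254421]), array([[-9.65145518e-01,  2.61713829e-01,  4.02640032e-06],
       [ 2.61713829e-01,  9.65145518e-01,  3.61082496e-06],
       [-2.94105940e-06,  4.53873617e-06, -1.00000000e+00]]))
```

Perhaps every key has to be given.

Call:
play_rows:
  commands:
    - {"x": -39,"y": -30,"z": 0,"spin": 0}
    - {"x": -39,"y": -30,"z": 0,"spin": 0}
    - {"x": -39,"y": -30,"z": 0,"spin": 0}
    - {"x": -39,"y": -30,"z": 0,"spin": 0}
    - {"x": -39,"y": -30,"z": 0,"spin": 0}
    - {"x": -39,"y": -30,"z": 0,"spin": 0}
    - {"x": -39,"y": -30,"z": 0,"spin": 0}
    - {"x": -39,"y": -30,"z": 0,"spin": 0}
  grip: 0
  newtons: 30

```text
time: 2.35
position: [0.4062, 0.2904, 0.2227]
tool_rot: [0.125, 0.992, 0.004, 0.002]
ft_force: [0.4, 0.4, 0.3]
grip_width: 0.0311
```

Call:
play_rows:
  commands:
    - {"x": 0,"y": 0,"z": 0,"spin": 0.148}
    - {"x": 0,"y": 0,"z": 0,"spin": 0.148}
    - {"x": 0,"y": 0,"z": 0,"spin": 0.148}
    - {"x": 0,"y": 0,"z": 0,"spin": 0.148}
    - {"x": 0,"y": 0,"z": 0,"spin": 0.148}
    - {"x": 0,"y": 0,"z": 0,"spin": 0.148}
    - {"x": 0,"y": 0,"z": 0,"spin": 0.148}
    - {"x": 0,"y": 0,"z": 0,"spin": 0.148}

```text
time: 3.15
position: [0.4139, 0.2831, 0.2242]
tool_rot: [0.665, 0.747, 0.007, 0.001]
ft_force: [0.1, -0.8, 0.4]
grip_width: 0.0008
```

```bash
python3 - <<'E'
from h import *
print(rowsto([.608,.022,.12]),robot.get_obs()["grip_width"],robot.get_obs()["time"])
E
```

```text
(array([-282.49155169,  161.42355185,  104.173147  ]), array([0.41394906, 0.28314334, 0.22420879]), array([[-0.11525968,  0.9932737 ,  0.01107082],
       [ 0.99331077,  0.11517119,  0.00832474],
       [ 0.00699371,  0.01195627, -0.99990406]])) 0.0008445629685063427 3.15
```

Call:
play_rows:
  commands:
    - {"x": -40,"y": 23,"z": 5,"spin": 0}
    - {"x": -40,"y": 23,"z": 5,"spin": 0}
    - {"x": -40,"y": 23,"z": 5,"spin": 0}
    - {"x": -40,"y": 23,"z": 5,"spin": 0}
    - {"x": -40,"y": 23,"z": 5,"spin": 0}
    - {"x": -40,"y": 23,"z": 5,"spin": 0}
    - {"x": -40,"y": 23,"z": 5,"spin": 0}
    - {"x": 0,"y": 0,"z": 0,"spin": 0}

```text
time: 3.95
position: [0.6157, 0.0157, 0.1896]
tool_rot: [0.664, 0.748, 0.01, 0.004]
ft_force: [-0.1, 1.1, 0.4]
grip_width: 0.0001
```

```bash
python3 - <<'E'
from h import *
print(rowsto([.608,.022,.12]))
c=cams.camera("wrist"); cv2.imwrite("pics/w1.png",c["img"][...,::-1])
c=cams.camera("scene"); cv2.imwrite("pics/s1.png",cv2.resize(c["img"][200:380,180:420],None,fx=3,fy=3)[...,::-1])
E
```

```text
(array([ 6.68391752, -8.333474  , 69.51218207]), array([0.61569787, 0.01570243, 0.18962147]), array([[-0.11835386,  0.99277687,  0.01965812],
       [ 0.99294752,  0.11819026,  0.00928941],
       [ 0.00689892,  0.02061892, -0.9997636 ]]))
```

View pics/w1.png

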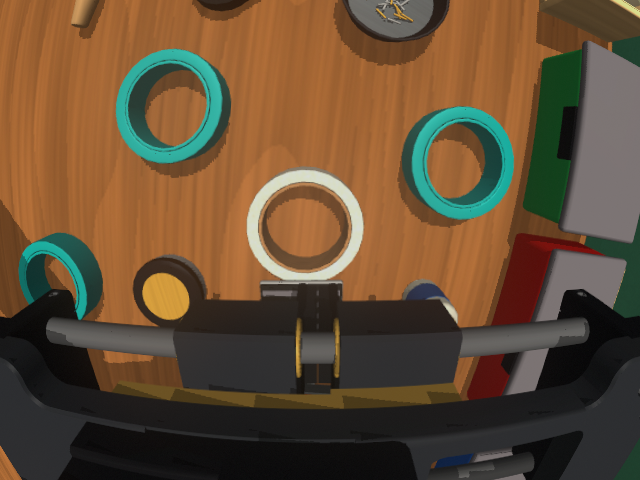

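View pics/s1.png

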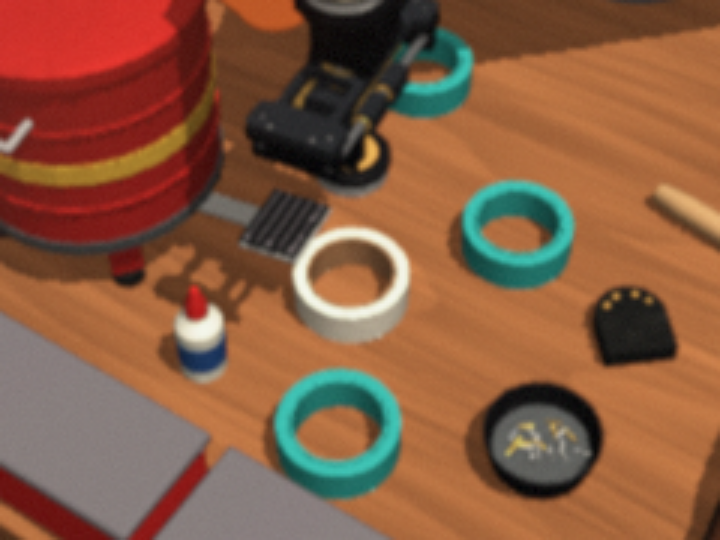

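The wrist view shows the cream ring at (305,227), with the pad edge at (301,290). I'll refine its position from this view.

```bash
cat >> h.py <<'E'
def wray(c,o,px,z):
    from scipy.spatial.transform import Rotation as R
    u=np.array(px)-[c["cx"],c["cy"]]; r=np.hypot(*u); th=r/c["fx"]
    d=np.array([np.sin(th)*u[0]/r,-np.sin(th)*u[1]/r,-np.cos(th)])
    M=c["mount"]; Rw=R.from_quat(o["tool_rot"]).as_matrix()
    p=Rw@M[:3,3]+o["position"]; d=Rw@M[:3,:3]@d
    return p+d*(z-p[2])/d[2]
def tape_w():
    from scipy.optimize import least_squares
    o=robot.get_obs(); c=cams.camera("wrist")
    hsv=cv2.cvtColor(c["img"],cv2.COLOR_RGB2HSV); m=cv2.inRange(hsv,(15,5,190),(45,70,255))
    n,l,s,ce=cv2.connectedComponentsWithStats(m); 
    i=1+np.argmax(s[1:,4]); 
    cs=cv2.findContours((l==i).astype(np.uint8),cv2.RETR_CCOMP,cv2.CHAIN_APPROX_NONE)[0]
    for cc in sorted(cs,key=len)[::-1][:2]:
        P=np.array([wray(c,o,q,.038)[:2] for q in cc[:,0]])
        s_=least_squares(lambda v:np.hypot(*(P-v[:2]).T)-v[2],[*P.mean(0),.05],loss="soft_l1",f_scale=.002)
        print("tape",s[i,4],ce[i],s_.x)
    return c,o
E
python3 - <<'E'
from h import *
c,o=tape_w()
for q in [(262,284),(341,284)]: print(wray(c,o,q,.066))
for q in [(430,295)]: print("bottle",wray(c,o,q,.05))
E
```

```text
tape 3224 [308.69882134 227.82506203] [0.60827335 0.0145093  0.05024963]
tape 3224 [308.69882134 227.82506203] [0.60850869 0.01364785 0.04203045]
[ 0.57325802 -0.0260775   0.066     ]
[ 0.63876096 -0.01832472  0.066     ]
bottle [ 0.72495029 -0.02736399  0.05      ]
```

Call:
play_rows:
  commands:
    - {"x": 8,"y": -11,"z": 20,"spin": 0}
    - {"x": 0,"y": 0,"z": 40,"spin": 0}
    - {"x": 0,"y": 0,"z": 40,"spin": 0}
    - {"x": 0,"y": 0,"z": 15,"spin": 0}
    - {"x": 0,"y": 0,"z": 0,"spin": 0}

```text
time: 4.6
position: [0.5973, 0.0377, 0.0754]
tool_rot: [0.659, 0.752, 0.011, 0.002]
ft_force: [-0.2, 0.4, 1.3]
grip_width: 0.0009
```

```bash
python3 - <<'E'
from h import *
print(rowsto([.607,.024,.014]))
c=cams.camera("wrist"); cv2.imwrite("pics/w2.png",c["img"][...,::-1])
E
```

```text
(array([-15.58757496,   6.70309596,  61.33082286]), array([0.5972563 , 0.03773196, 0.07536666]), array([[-0.13226643,  0.99106949,  0.0169369 ],
       [ 0.99115073,  0.13204528,  0.01357504],
       [ 0.01121737,  0.01858254, -0.9997644 ]]))
```

View pics/w2.png

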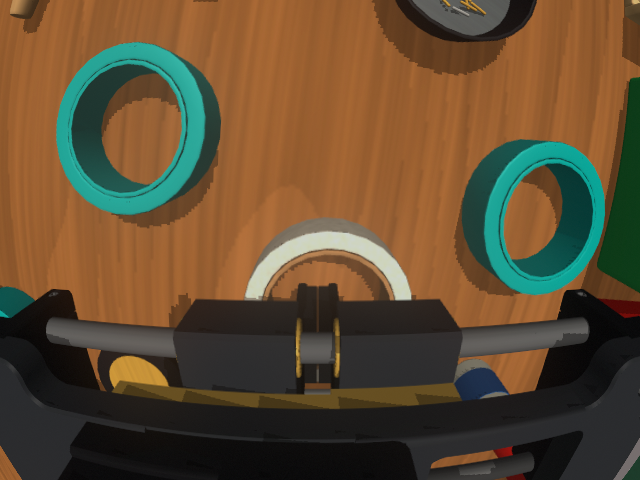

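Call:
play_rows:
  commands:
    - {"x": -15,"y": 7,"z": 0,"spin": 0}
    - {"x": 0,"y": 0,"z": 0,"spin": 0}
    - {"x": 0,"y": 0,"z": 0,"spin": 0}

```text
time: 4.95
position: [0.609, 0.0241, 0.0801]
tool_rot: [0.658, 0.753, 0.013, 0.005]
ft_force: [0.1, 0.4, -0.7]
grip_width: 0.0003
```

```bash
python3 - <<'E'
from h import *
print(rowsto([.607,.024,.014])[:2])
E
```

```text
(array([-0.46665316, -3.658207  , 66.06068883]), array([0.6089818 , 0.02411733, 0.08013376]))
```

Call:
play_rows:
  commands:
    - {"x": 0,"y": -2,"z": 20,"spin": 0}
    - {"x": 0,"y": 0,"z": 20,"spin": 0}
    - {"x": 0,"y": 0,"z": 20,"spin": 0}
    - {"x": 0,"y": 0,"z": 0,"spin": 0}
    - {"x": 0,"y": 0,"z": 0,"spin": 0}

```text
time: 5.45
position: [0.6144, 0.0227, 0.0253]
tool_rot: [0.658, 0.753, 0.017, 0.011]
ft_force: [0.1, -0.2, -0.5]
grip_width: 0.0007
```

```bash
python3 - <<'E'
from h import *
print(rowsto([.607,.024,.014])); print(robot.get_obs()["ft_force"])
c=cams.camera("wrist"); cv2.imwrite("pics/w3.png",c["img"][...,::-1])
c=cams.camera("scene"); cv2.imwrite("pics/s3.png",cv2.resize(c["img"][200:380,180:420],None,fx=3,fy=3)[...,::-1])
E
```

```text
(array([ 2.22310137, -7.62746856, 10.9930254 ]), array([0.61443311, 0.02269309, 0.02526978]), array([[-0.13324423,  0.99035697,  0.03793473],
       [ 0.99106769,  0.13293015,  0.01069611],
       [ 0.0055503 ,  0.03902108, -0.99922297]]))
[ 0.14335843 -0.22223688 -0.45767468]
```

View pics/s3.png

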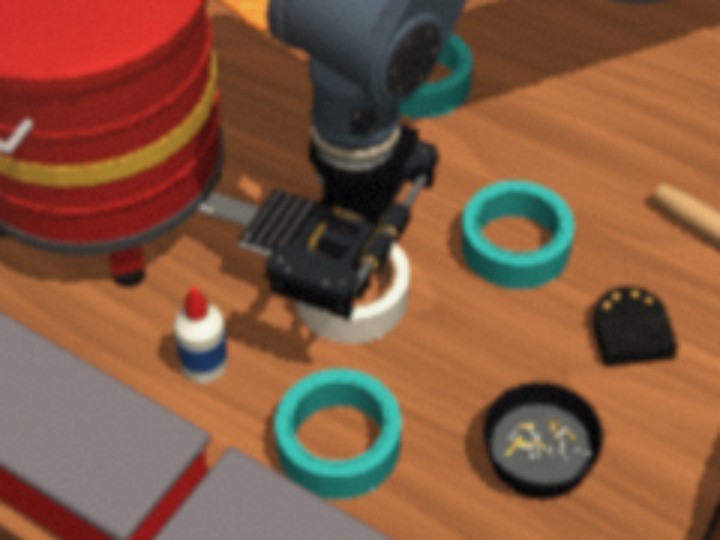

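View pics/w3.png

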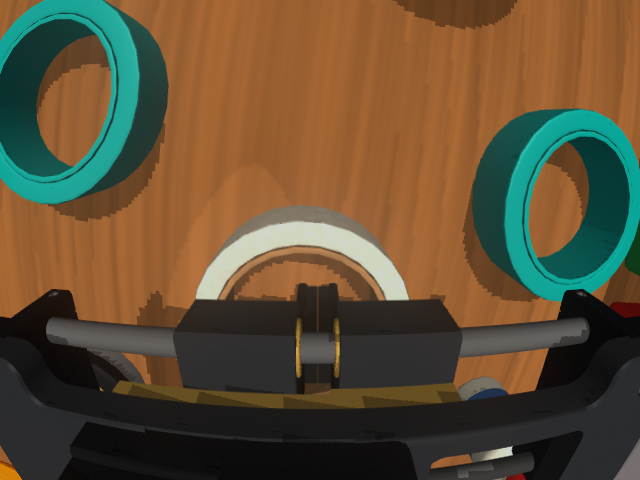

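Call:
play_rows:
  commands:
    - {"x": 0,"y": 0,"z": 8,"spin": 0}
    - {"x": 10,"y": 0,"z": 0,"spin": 0}
    - {"x": 10,"y": 0,"z": 0,"spin": 0}
    - {"x": 10,"y": 0,"z": 0,"spin": 0}
    - {"x": 10,"y": 1,"z": 0,"spin": 0}
    - {"x": 10,"y": 1,"z": 0,"spin": 0}

```text
time: 6.15
position: [0.6111, 0.0757, 0.0201]
tool_rot: [0.659, 0.752, 0.018, 0.013]
ft_force: [0.8, -1.0, 0.1]
grip_width: 0.0006
```

```bash
python3 - <<'E'
from h import *
print(rowsto([.612,.108,.016])); print(robot.get_obs()["ft_force"])
c=cams.camera("scene"); cv2.imwrite("pics/s4.png",cv2.resize(c["img"][200:380,180:420],None,fx=3,fy=3)[...,::-1])
E
```

```text
(array([31.92039286,  5.01585095,  4.45562233]), array([0.61106788, 0.0756551 , 0.02010627]), array([[-0.13234358,  0.9902918 ,  0.04251261],
       [ 0.99119588,  0.13204814,  0.00969651],
       [ 0.00398866,  0.0434216 , -0.99904888]]))
[ 0.76027242 -0.98128532  0.05951949]
```

View pics/s4.png

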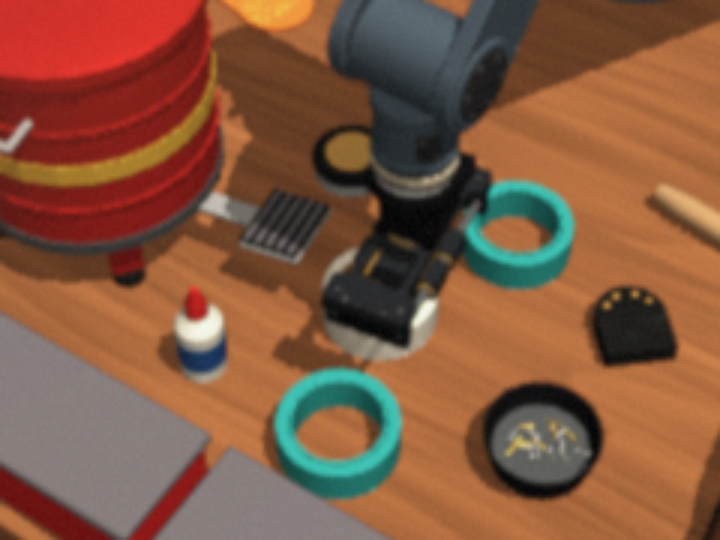

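The tape is moving with the finger and lies flat, with a gap to the pad already. I'll go on about 30 mm.

Call:
play_rows:
  commands:
    - {"x": 9,"y": 1,"z": 1,"spin": 0}
    - {"x": 9,"y": 1,"z": 1,"spin": 0}
    - {"x": 9,"y": 1,"z": 0,"spin": 0}
    - {"x": 3,"y": 0,"z": 0,"spin": 0}
    - {"x": -10,"y": 0,"z": 0,"spin": 0}
    - {"x": -8,"y": 0,"z": 0,"spin": 0}
    - {"x": 0,"y": 0,"z": 0,"spin": 0}

```text
time: 6.9
position: [0.6128, 0.0921, 0.0184]
tool_rot: [0.657, 0.753, 0.018, 0.013]
ft_force: [-0.5, -0.2, -1.4]
grip_width: 0.0006
```

```bash
python3 - <<'E'
from h import *
print(rowsto([.612,.108,.016])[:2]); print(robot.get_obs()["ft_force"])
c,o=tape_w();cv2.imwrite("pics/w5.png",c["img"][...,::-1])
E
```

```text
(array([15.83998797,  1.24471752,  2.54352188]), array([0.61280787, 0.09211193, 0.01841671]))
[-0.47784745 -0.23458429 -1.43202976]
tape 5081 [313.42117693 262.89903562] [0.61212067 0.08118438 0.04790968]
tape 5081 [313.42117693 262.89903562] [0.64805837 0.11470918 0.0014215 ]
```

View pics/w5.png

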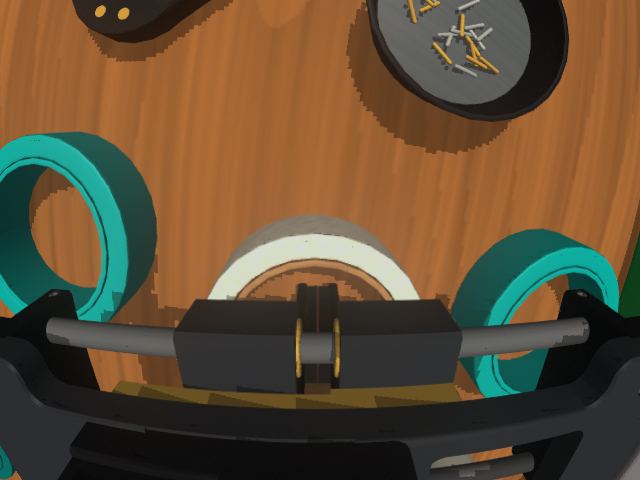

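Call:
play_rows:
  commands:
    - {"x": 0,"y": 0,"z": -15,"spin": 0}
    - {"x": 0,"y": 0,"z": -20,"spin": 0}
    - {"x": 0,"y": 0,"z": -40,"spin": 0}
    - {"x": 0,"y": 0,"z": -40,"spin": 0}
    - {"x": 0,"y": 0,"z": -20,"spin": 0}
    - {"x": 0,"y": 0,"z": 0,"spin": 0}
    - {"x": 0,"y": 0,"z": 0,"spin": 0}

```text
time: 7.65
position: [0.6062, 0.0891, 0.1624]
tool_rot: [0.659, 0.752, 0.019, 0.013]
ft_force: [0.4, 0.2, 0.6]
grip_width: 0.0006
```

```bash
python3 - <<'E'
from h import *
print(rowsto([.611,-.05,.11]));
c,o=tape_w();cv2.imwrite("pics/w6.png",c["img"][...,::-1])
c=cams.camera("top"); cv2.imwrite("pics/t6.png",cv2.resize(c["img"][130:290,240:440],None,fx=3,fy=3)[...,::-1])
print("top bottle/tin",[(n,ray(c,r["pixel"],z)[:2].round(3)) for n,z in [("cement_bottle",.05),("polish_tin",.027)] for r in nets.outline_of(c,n)])
E
```

```text
(array([-138.76711519,  -15.87079564,   51.02667518]), array([0.60619691, 0.08907738, 0.16240544]), array([[-0.13177429,  0.99031228,  0.04378488],
       [ 0.99126621,  0.13141305,  0.01104139],
       [ 0.00518052,  0.04485744, -0.99897997]]))
tape 3320 [314.27650602 231.85210843] [0.61169637 0.08145317 0.04736494]
tape 3320 [314.27650602 231.85210843] [0.65598243 0.0696186  0.00246342]
top bottle/tin [('cement_bottle', array([ 0.733, -0.053])), ('polish_tin', array([ 0.47 , -0.068]))]
```

View pics/t6.png

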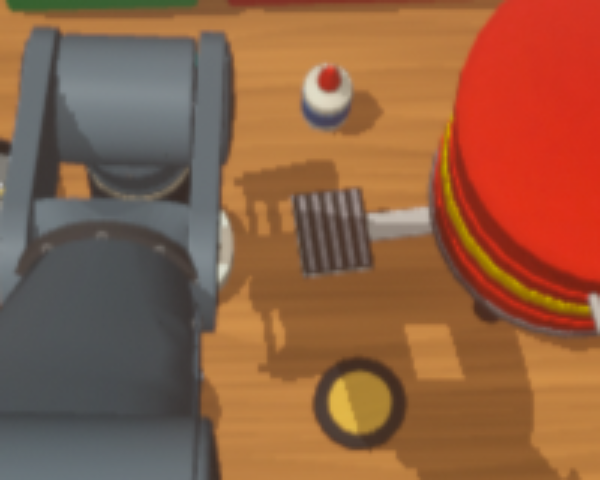

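View pics/w6.png

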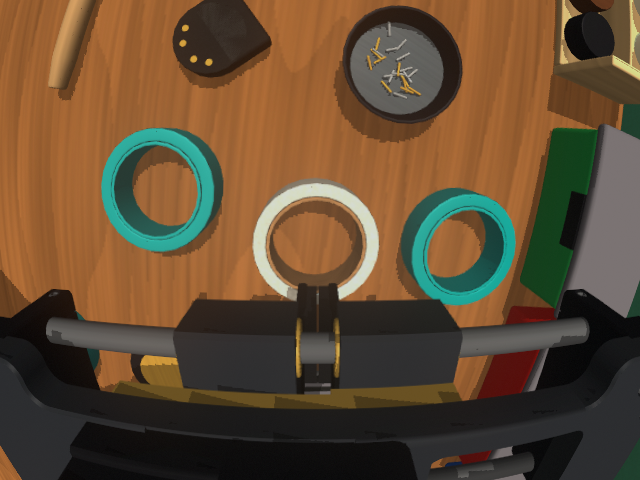

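Call:
play_rows:
  commands:
    - {"x": -30,"y": -4,"z": 0,"spin": 0}
    - {"x": -30,"y": -4,"z": 0,"spin": 0}
    - {"x": -30,"y": -3,"z": 0,"spin": 0}
    - {"x": -25,"y": -2,"z": 0,"spin": 0}
    - {"x": 0,"y": 0,"z": 0,"spin": 0}
    - {"x": 0,"y": 0,"z": 0,"spin": 0}

```text
time: 8.45
position: [0.6033, -0.0281, 0.1493]
tool_rot: [0.658, 0.753, 0.013, 0.004]
ft_force: [-0.0, 0.4, 0.3]
grip_width: 0.0003
```

```bash
python3 - <<'E'
from h import *
print(rowsto([.610,-.0375,.08]));
c,o=tape_w();cv2.imwrite("pics/w7.png",c["img"][...,::-1])
c=cams.camera("top"); cv2.imwrite("pics/t7.png",cv2.resize(c["img"][130:290,240:440],None,fx=3,fy=3)[...,::-1])
c=cams.camera("scene"); cv2.imwrite("pics/s7.png",cv2.resize(c["img"][150:350,100:360],None,fx=3,fy=3)[...,::-1])
E
```

```text
(array([-11.00700071,   3.66955236,  69.25654408]), array([ 0.60329502, -0.02814972,  0.14927268]), array([[-0.13390395,  0.99072648,  0.02303866],
       [ 0.99091945,  0.13357189,  0.01540109],
       [ 0.01218095,  0.02489172, -0.99961594]]))
tape 4836 [342.04900744 101.42679901] [0.61238883 0.08010072 0.05063775]
tape 4836 [342.04900744 101.42679901] [0.61246514 0.08003226 0.04173567]
```

View pics/t7.png

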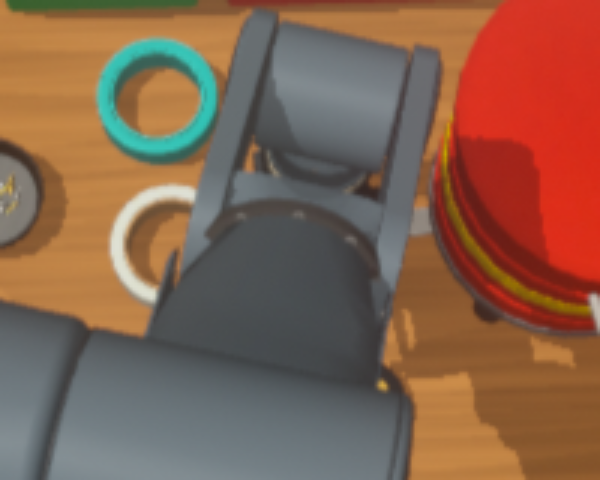

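View pics/s7.png

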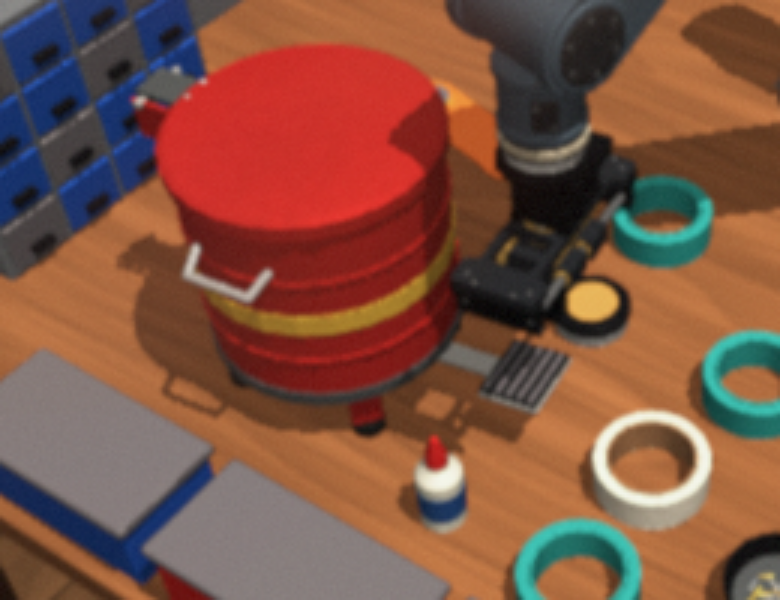

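View pics/w7.png

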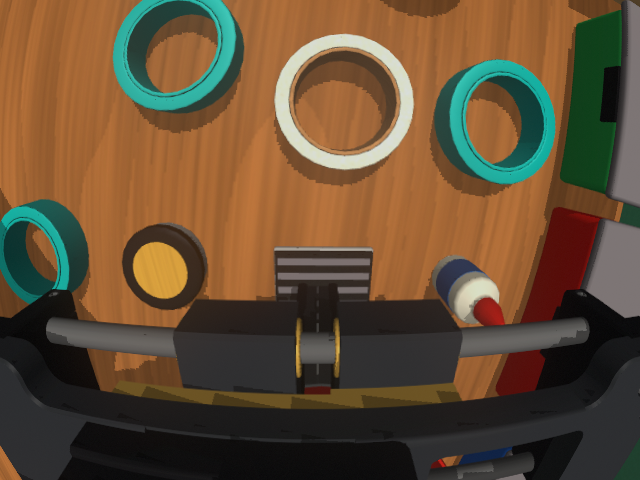

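```bash
python3 - <<'E'
from h import *
c=cams.camera("top")
can=np.array([.638,-.246]); u=np.array([-.122,.993])
for px in [(387,147),(380,180),(376,262),(370,220)]:
    for z in [.3,.35,.4,.45]:
        p=ray(c,px,z); d=p[:2]-can; print(px,z,p.round(3),"along",(d@u).round(3),"dist",np.hypot(*d).round(3))
print(robot.get_obs()["q"])
E
```

```text
(387, 147) 0.3 [ 0.68  -0.118  0.3  ] along 0.122 dist 0.135
(387, 147) 0.35 [ 0.662 -0.111  0.35 ] along 0.131 dist 0.137
(387, 147) 0.4 [ 0.644 -0.105  0.4  ] along 0.14 dist 0.141
(387, 147) 0.45 [ 0.625 -0.098  0.45 ] along 0.148 dist 0.148
(380, 180) 0.3 [ 0.61 -0.1   0.3 ] along 0.148 dist 0.148
(380, 180) 0.35 [ 0.595 -0.094  0.35 ] along 0.156 dist 0.158
(380, 180) 0.4 [ 0.58  -0.089  0.4  ] along 0.163 dist 0.168
(380, 180) 0.45 [ 0.564 -0.083  0.45 ] along 0.171 dist 0.179
(376, 262) 0.3 [ 0.44  -0.085  0.3  ] along 0.184 dist 0.255
(376, 262) 0.35 [ 0.433 -0.08   0.35 ] along 0.19 dist 0.264
(376, 262) 0.4 [ 0.426 -0.075  0.4  ] along 0.196 dist 0.273
(376, 262) 0.45 [ 0.419 -0.07   0.45 ] along 0.202 dist 0.281
(370, 220) 0.3 [ 0.526 -0.076  0.3  ] along 0.182 dist 0.203
(370, 220) 0.35 [ 0.515 -0.072  0.35 ] along 0.188 dist 0.213
(370, 220) 0.4 [ 0.504 -0.067  0.4  ] along 0.194 dist 0.224
(370, 220) 0.45 [ 0.493 -0.062  0.45 ] along 0.2 dist 0.234
[-0.23987229  0.5796327   1.57291587  0.02452058  0.96851577 -0.39034003]
```

Call:
play_rows:
  commands:
    - {"x": -7,"y": 3,"z": 15,"spin": 0}
    - {"x": 0,"y": 0,"z": 20,"spin": 0}
    - {"x": 0,"y": 0,"z": 20,"spin": 0}
    - {"x": 0,"y": 0,"z": 0,"spin": 0}
    - {"x": 0,"y": 0,"z": 0,"spin": 0}

```text
time: 9.15
position: [0.6108, -0.0304, 0.0918]
tool_rot: [0.655, 0.755, 0.014, 0.005]
ft_force: [-0.6, 0.1, 0.5]
grip_width: 0.0003
```

```bash
python3 - <<'E'
from h import *
print(rowsto([.608,-.035,.068]),robot.get_obs()["ft_force"]);
o=robot.get_obs();c=cams.camera("wrist");cv2.imwrite("pics/w8.png",c["img"][...,::-1])
c=cams.camera("scene"); cv2.imwrite("pics/s8.png",cv2.resize(c["img"][150:350,100:360],None,fx=3,fy=3)[...,::-1])
E
```

```text
(array([-4.42871091, -4.06473384, 23.68179438]), array([ 0.61075666, -0.03038186,  0.09183352]), array([[-0.14193835,  0.98951017,  0.02689104],
       [ 0.98982043,  0.14159152,  0.01440014],
       [ 0.01044154,  0.02866123, -0.99953465]])) [-0.6369023   0.05079405  0.51613127]
```

View pics/s8.png

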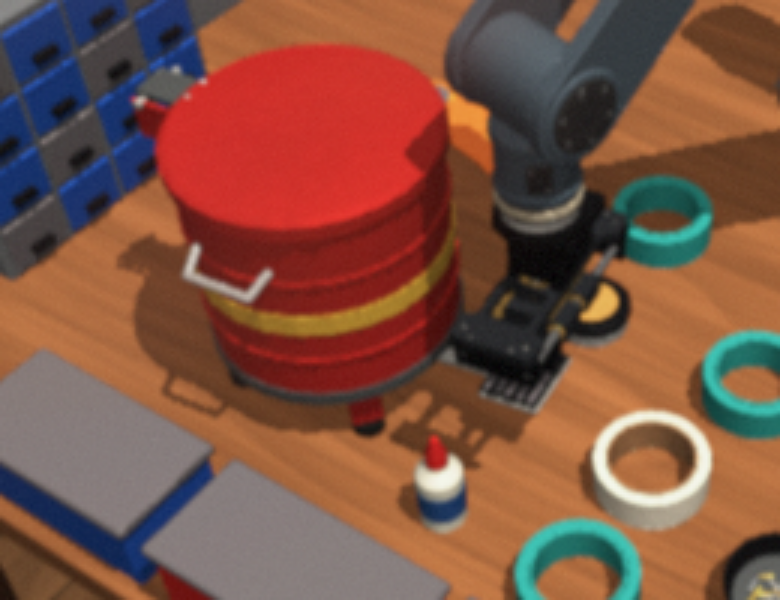

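View pics/w8.png

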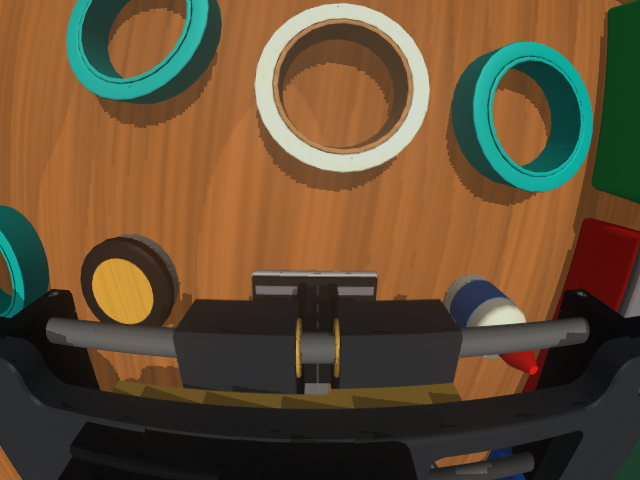

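Call:
play_rows:
  commands:
    - {"x": -5,"y": -4,"z": 8,"spin": 0}
    - {"x": 0,"y": 0,"z": 8,"spin": 0}
    - {"x": 0,"y": 0,"z": 8,"spin": 0}
    - {"x": 0,"y": 0,"z": 8,"spin": 0}

```text
time: 9.65
position: [0.6103, -0.0359, 0.0633]
tool_rot: [0.655, 0.755, 0.016, 0.008]
ft_force: [-4.8, 3.5, 12.3]
grip_width: 0.0009
```

```bash
python3 - <<'E'
from h import *
print(rowsto([.608,-.035,.028]),robot.get_obs()["ft_force"]);
E
```

```text
(array([ 0.880678  , -3.3593244 , 35.21456116]), array([ 0.61026761, -0.03589564,  0.0633013 ]), array([[-0.14120016,  0.98941332,  0.03352313],
       [ 0.98993796,  0.14079703,  0.01410789],
       [ 0.00923857,  0.03517785, -0.99933836]])) [-4.76408473  3.51672507 12.29325416]
```

In contact at about 12 N and pressing on.

Call:
play_rows:
  commands:
    - {"x": 0,"y": -2,"z": 9,"spin": 0}
    - {"x": 0,"y": -1,"z": 9,"spin": 0}
    - {"x": 0,"y": 0,"z": 9,"spin": 0}
    - {"x": 0,"y": 0,"z": 9,"spin": 0}

```text
time: 10.05
position: [0.6102, -0.035, 0.0323]
tool_rot: [0.655, 0.755, 0.018, 0.01]
ft_force: [-3.0, -1.6, 7.0]
grip_width: 0.0002
```

```bash
python3 - <<'E'
from h import *
print(rowsto([.608,-.035,.028]),robot.get_obs()["ft_force"]);
c=cams.camera("scene"); cv2.imwrite("pics/s9.png",cv2.resize(c["img"][100:300,100:360],None,fx=3,fy=3)[...,::-1])
E
```

```text
(array([ 0.29817221, -2.38582197,  4.16966564]), array([ 0.6102393 , -0.03502046,  0.03226055]), array([[-0.14097941,  0.98924149,  0.03906509],
       [ 0.98997283,  0.14051059,  0.01451113],
       [ 0.00886595,  0.04071915, -0.9991313 ]])) [-3.04586612 -1.63249275  6.99055728]
```

View pics/s9.png

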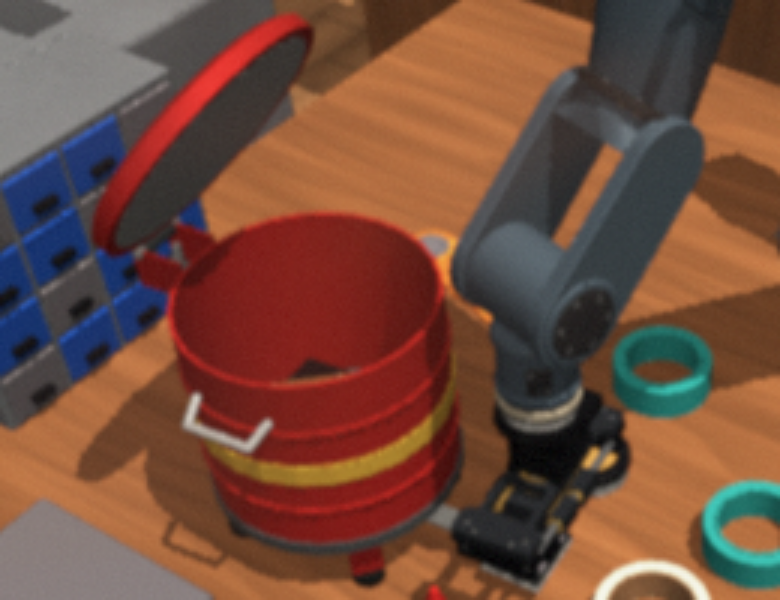

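The lid stands nearly fully open. I'll press on to the stop.

Call:
play_rows:
  commands:
    - {"x": 0,"y": -1,"z": 8,"spin": 0}
    - {"x": 0,"y": 0,"z": 8,"spin": 0}

```text
time: 10.3
position: [0.6103, -0.0349, 0.0283]
tool_rot: [0.655, 0.755, 0.019, 0.011]
ft_force: [-21.4, 2.0, 71.9]
grip_width: 0.0003
```

```bash
python3 - <<'E'
from h import *
for i in range(4):
    cams.camera("top"); o=robot.get_obs(); print(o["time"],o["position"].round(4),o["ft_force"].round(1))
E
```

```text
10.35 [ 0.6103 -0.035   0.0286] [-16.3   2.   54.2]
10.4 [ 0.6102 -0.0349  0.0286] [-15.5   1.6  54.8]
10.45 [ 0.6103 -0.035   0.0286] [-15.9   1.8  54.5]
10.5 [ 0.6103 -0.035   0.0286] [-16.2   1.2  54.5]
```

On the stop at 54 N. I'll ease the push to a moderate level.

Call:
play_rows:
  commands:
    - {"x": 0,"y": 0,"z": 4,"spin": 0}
    - {"x": 0,"y": 0,"z": 4,"spin": 0}
    - {"x": 0,"y": 0,"z": 4,"spin": 0}
    - {"x": 0,"y": 0,"z": 4,"spin": 0}

```text
time: 10.9
position: [0.6101, -0.035, 0.029]
tool_rot: [0.654, 0.756, 0.019, 0.014]
ft_force: [-8.0, 0.8, 28.4]
grip_width: 0.0006
```

```bash
python3 - <<'E'
from h import *
for i in range(3):
    c=cams.camera("scene"); o=robot.get_obs(); print(o["time"],o["position"].round(4),o["ft_force"].round(1))
cv2.imwrite("pics/s10.png",cv2.resize(c["img"][90:350,90:400],None,fx=2.3,fy=2.3)[...,::-1])
c,o=tape_w();cv2.imwrite("pics/w10.png",c["img"][...,::-1])
E
```

```text
10.95 [ 0.6101 -0.0349  0.029 ] [-8.1  1.3 27.2]
11.0 [ 0.6101 -0.035   0.029 ] [-8.7  0.2 27.7]
11.05 [ 0.6101 -0.0349  0.029 ] [-8.   0.5 28. ]
tape 9309 [346.80782039 100.66387367] [0.61133727 0.07963933 0.04609465]
tape 9309 [346.80782039 100.66387367] [0.65702099 0.09471765 0.00292968]
```

View pics/s10.png

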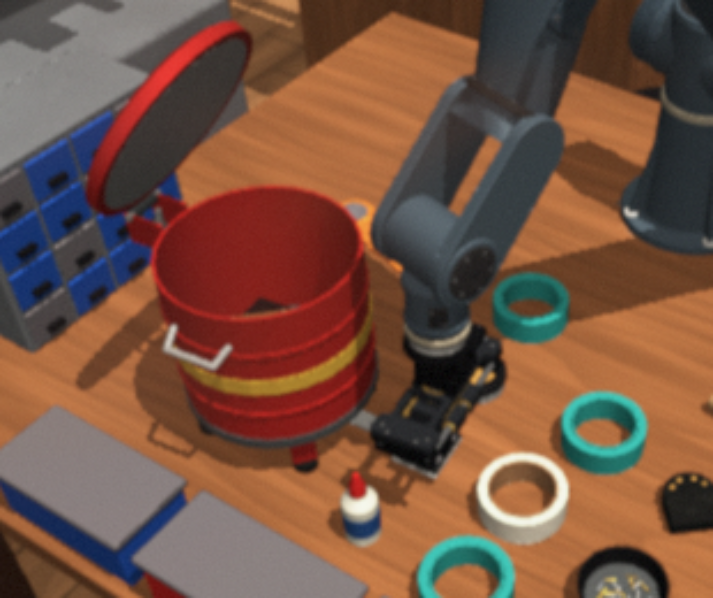

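View pics/w10.png

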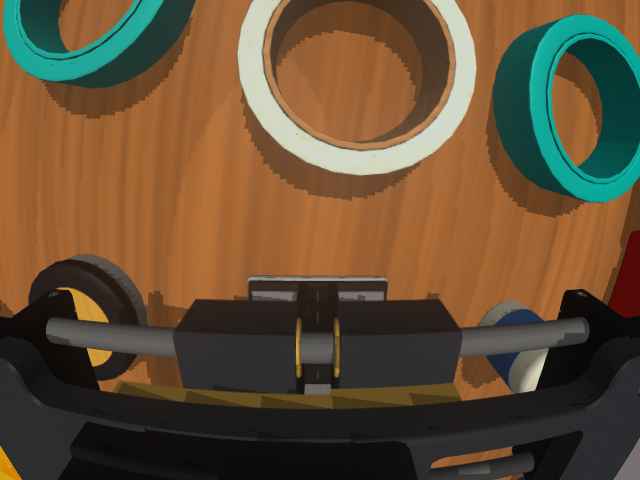

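The pedal is on its stop and the lid is open. The tape lies flat at (0.612, 0.080), about 327 mm from the can's middle, and the bottle and tin are still standing where they were.

```bash
python3 -c "
from rig import robot
print(robot.hand_in()); o=robot.get_obs(); print(o['time'],o['position'],o['ft_force'])"
```

```text
the job is handed in; nothing more can be done
None
the job is handed in; nothing more can be done
```

The pedal is held down on its stop, the lid stands open, and the tape roll is clear. I handed the job in at about 11 s.

**What I did:**
- I put the shut fingertips into the hole of the cream roll and slid it flat along the bench, about 65 mm out from under the pedal.
- I then pressed the pedal with the fingertips on the outer half of its pad. At the stop the push rose sharply, to 72 N at most, so I eased it to about 28 N.

**Last checks before handing in:**
- **Tape:** it lies flat at about (0.612, 0.080) m, roughly 327 mm from the can's middle; 285 mm is needed.
- **Pedal:** the fingertips held steady at a height of 29 mm with about 28 N of push, against 30 mm for the pad when right down.
- **Lid:** the scene picture shows it standing fully open. I judged that by eye and did not measure its angle.
- **Other things:** in the last pictures the bottle, the tin and the teal rings looked unmoved. The bowl and the heel show only partly there but also looked unmoved. I did not re-measure the hammer, shoe or insole, and the arm stayed away from them.

**Disagreement:** before the move, the scene camera put the tape and the lid 7–14 mm away from where the top camera did. I went by the top camera; the wrist camera agreed with it to about 1 mm on the tape. The position reading after handing in came back empty.

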